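# Bed a battery pack in the spring clamp and hold it at the third click

### The arm

A 6-joint arm with a two-finger parallel gripper is mounted at the origin on the work surface. World frame = base frame: x ahead of the robot, y to its left, z up, the work surface at z = 0. Lengths are in m, angles in rad, forces in N, time in s.
With the tool pointing down it reaches from about 0.225 to 0.875 m from the base axis. Payload 3.4 kg.
Tool frame: the origin (TCP) lies midway between the tips of the shut fingers; the grasp point (between the pads) lies 19 mm behind it (manip.pinch_z is the z of the grasp point in the tool frame, in m); z points along the fingers, x is the direction in which the jaws open and shut, and the axes are right-handed (so a half turn about z gives the same grasp; the last joint's range is limited). The gripper opens to 85 mm and grips with 20 to 120 N. Pads are 22 mm wide; open, the fingers measure 114 mm over their backs; the gripper's body (76 mm by 85 mm) begins 54 mm behind the grasp point. The pads swing forward as they close: fully open they stand 13 mm farther back than shut.
Start: joints at [0.995, 0.276, 1.505, -0, 1.361, -0.121], TCP at [0.253, 0.517, 0.231] pointing down, gripper open.
Joint ranges: [-2.89, 2.89], [-0.75, 2.08], [0.22, 2.7], [-1.18, 4.32], [0.11, 2.71], [-2.7, 2.7]. Speed limits (rad/s): [2.57, 2.57, 3.14, 3.14, 3.14, 3.14].

### API

Orientations are given as a unit quaternion [w, x, y, z].
In Python, from rig import manip gives the robot as it stands. The module is installed in compiled form; this text tells all that it offers.
- The arm moves only by the tool drive_tool, never from a script. Its argument "steps" is a list of rows, each a list of 5 numbers: the shift along the tool's x, y, z in mm, then the turn about the tool's z in rad, then the gripper command: -1 is shut, 1 is fully open, values between are in proportion. A call has 1 to 5 rows; each row is the pose to reach, as a shift and turn from the pose measured when the call began, along the tool's axes at that moment; what a row does not reach only later rows make up. A row lasts 1/10 s, in which the tool goes at most 50 mm and 8.59 degrees, less where a joint would pass 70% of its speed; a pose out of reach is approached as far as the arm can. A call with a gripper value outside its range is refused whole. The fingers move at their own pace and stop on an object; "squeeze" is the grip in N (left out, the last holds). Time passes only in rows, so rows that repeat a pose let the fingers close. It gives the time, the measured TCP pose, the force and the opening at its end, in the units of the state.
- manip.get_state(): the state, without advancing time (a new reading comes with each control period).
- manip.get_image(name): name is "scene" or "top" or "wrist"; returns the picture (400x640x3 uint8, blue, green, red); there is no depth.
- manip.get_calibration(name): a dict with "camera_matrix" (3x3 intrinsics, pixels), "distortion" ([k1, k2, p1, p2, k3] as OpenCV has them; the pictures are not rectified), "rvec" (rotation vector, rad) and "tvec" (3), from world to camera coordinates, as OpenCV has them. Camera axes: x right, y down, z forward; pixel columns grow to the right and rows downward; lengths in m; the calibration is good to about 2 mm. A picture is of the moment at which its call begins: read the wrist's pose just before it. get_calibration takes no time and is no camera call; for the wrist camera it gives the pose at the moment of the call.
- manip.sign_off(): hands the job in, once; it reports no verdict.
Trained networks look in the newest picture that a camera, given by its name, has taken for a name from the list of things; names that differ only in an ending like _2 or _b are one class to them, and where a whole thing is asked for, a point or a joint stands for the part that bears it (a point fixed in the world has none). Each returns a list of dicts, best first, with "conf" (0 to 1); they miss things now and then, are a little off and sometimes report something else, mostly with a low value. They report only what shows in the picture. A call takes as long as a camera call.
- manip.masks_of(camera, name): "pixels" (400x640 bool, what is visible of it) and "location" ([column, row] in pixels, amid what is visible of it).
The state is a dict: "clock": time; "qpos": joint angles; "qd": joint speeds; "effort": joint torques, N m; "position": TCP position; "ee_rot": TCP orientation; "contact_force": force on the tool from outside, world axes, zero at the start; "moment": the same for the moment, N m; "width": finger opening in m.
Only numpy, scipy, OpenCV 4.12 (cv2) and the standard library are available. Lean on these libraries where they do the work, as an engineer would, in place of code of your own. Each camera call takes 0.05 s, during which the arm holds its last target.

### The job

A battery pack stands in the bench clamp and has to be bedded, then kept under light pressure for taping: by its black knob, pull the sprung lever through its whole stroke to the end stop, then ease it back slowly, taking a few seconds, all the way to rest, never letting it snap back. Then pull it from rest again, counting three clicks, and finish with the fingers still on the knob, holding the lever still in the third click, as it springs back if let go. Do not disturb the pack or the things lying around the clamp.

Things in the scene. Friction and masses are not known exactly. Their poses are not given: they have to be found in the camera images.
- clamp: The clamp, screwed to the bench: aluminium base plate 120 x 295 x 10 mm, long along its y. Origin on the lever's pivot axis at bench level; z up, +y from the pivot along the plate to the cradle with the pack. The lever stands out on the -y side over a fan-shaped index plate (88 mm from the axis, top 50 mm above the bench) with seven dark dimples: rest and six clicks.
- pivot (a point): Point on the vertical pivot axis of the lever, 57 mm above the bench, at the height of the flat lever arm. The knob's centre moves on a level arc of radius 110 mm about this axis. In the clamp's frame the direction from here to the knob is at the angle (-0.941 minus the lever's joint value): (0.59, -0.81) at rest, (-0.59, -0.81) at the end stop, nearest the robot.
- grip: Upright black knob on the lever's end: round, 24 mm in diameter (20 mm at its ends), 60 mm tall, revolving freely on its pin. Origin at its centre, 96 mm above the bench; z up; its yaw means nothing. Free all round for 70 mm at its height; the steel lever arm (16 mm wide, top 62 mm above the bench) runs 4 mm below it. The spring pulls at it with about 5 N at rest, 7 N half-way, 9 N at the end.
- lever (a joint): Lever angle, rad: 0 at rest (and at the start), 1.26 at the end stop, growing clockwise seen from above as it is pulled. Always sprung back to 0. Six clicks at 0.2, 0.4, 0.6, 0.8, 1.0, 1.2 (22 mm apart at the knob): between clicks the pull rises to 2.5 N over the spring's, then falls to 2.5 N under it; it is back at the spring's own in the click. Clicks do not hold the lever.
- pack_center (a point): Centre of the loose battery pack, two rows of six upright yellow cells, 37 x 112 x 68 mm, 0.56 kg, standing in the clamp's cradle 10 mm above the bench, its top 78 mm above the bench; long along the clamp's y. Leave it there.
- pliers: Bystander: pliers with dark blue handles, about 140 mm long, 50 mm wide, 13 mm high, lying flat along their x beyond the clamp; origin at mid-length on the bench.
- spool_center (a point): Bystander: centre of a metal spool of 60 mm diameter and 52 mm height standing on the bench on the robot's side of the clamp.
- bin_center (a point): Bystander: centre of a blue open plastic parts bin 100 x 80 x 45 mm standing on the bench to the -y side of the lever.

How it is judged:
By the outcome, as a careful person would: the job done as asked, in the order asked, and still so for the second after the job is handed in, while the arm keeps its last pose, push and grip.
It also fails if it takes over 58 s, if anything falls off the work surface, if the arm or the gripper's body presses on something with over 40 N, if the wrist force passes 120 N, or if a joint passes its speed limit or range.

## Working session

There is one attempt and no reset: what is moved stays moved. The work goes in short steps, Python scripts to look and compute and a tool call to move; the robot and the scene stay as the last step left them, time stands still between calls to the robot, and variables do not carry over. Pictures are saved under pics/ and viewed, and the job is handed in when it is done.

Besides the shell and the picture viewer there is one more tool, called after "Emit:" as name([rows], argument=value, ...), one row to a line, values as JSON. drive_tool: Moves the arm, as the interface text tells. Its arguments: {"type":"object","properties":{"steps":{"type":"array","items":{"type":"array","items":{"type":"number"}}},"squeeze":{"type":"number"}},"required":["steps"]}

```bash
mkdir -p pics; cat > h.py <<'E'
import numpy as np, cv2
from rig import manip
def cal(n):
    c=manip.get_calibration(n); return [np.array(c[k],float) for k in("camera_matrix","distortion","rvec","tvec")]
def ray(n,px,c=None):
    K,D,r,t=c or cal(n); u=cv2.undistortPoints(np.array([[px]],float),K,D)[0,0]
    R=cv2.Rodrigues(r)[0]; d=R.T@np.array([u[0],u[1],1]); o=-R.T@t.ravel(); return o,d/np.linalg.norm(d)
def atz(n,px,z,c=None):
    o,d=ray(n,px,c); return o+d*(z-o[2])/d[2]
def tri(rs):
    A=0;b=0
    for o,d in rs:
        P=np.eye(3)-np.outer(d,d);A=A+P;b=b+P@o
    return np.linalg.solve(A,b)
def proj(n,p,c=None):
    K,D,r,t=c or cal(n); return cv2.projectPoints(np.array([p],float),r,t,K,D)[0].ravel()
E
python3 - <<'E'
from h import *
s=manip.get_state()
print({k:np.round(v,3) for k,v in s.items()}, manip.pinch_z)
for n in("scene","top","wrist"):
    cv2.imwrite(f"pics/{n}0.png",manip.get_image(n))
    for o in("grip","clamp","lever","pack_center","pliers","spool_center","bin_center"):
        m=manip.masks_of(n,o)
        print(n,o,[(round(x["conf"],2),np.round(x["location"]),int(x["pixels"].sum())) for x in m[:3]])
E
```

```text
{'clock': np.float64(0.0), 'qpos': array([ 0.995,  0.277,  1.506, -0.   ,  1.361, -0.121]), 'qd': array([-0.   ,  0.002,  0.001, -0.   , -0.   , -0.   ]), 'effort': array([ 1.0000e-03, -4.1678e+01, -2.4581e+01, -0.0000e+00,  1.1000e-02,
       -0.0000e+00]), 'position': array([0.252, 0.516, 0.23 ]), 'ee_rot': array([ 0.   ,  0.848,  0.529, -0.001]), 'contact_force': array([0.35 , 0.262, 0.177]), 'moment': array([ 0.008, -0.009, -0.043]), 'width': np.float64(0.085)} -0.0187
scene grip [(0.76, array([278., 147.]), 217), (0.57, array([300., 228.]), 682)]
scene clamp [(0.84, array([312., 218.]), 5462)]
scene lever [(0.55, array([289., 171.]), 610)]
scene pack_center [(0.59, array([302., 230.]), 707)]
scene pliers [(0.9, array([248., 222.]), 399)]
scene spool_center [(0.93, array([359., 221.]), 762), (0.44, array([249., 224.]), 504)]
scene bin_center [(0.69, array([308., 136.]), 1077)]
top grip [(0.73, array([452., 184.]), 139)]
top clamp [(0.95, array([373., 185.]), 7382), (0.66, array([404., 189.]), 914)]
top lever [(0.75, array([408., 188.]), 898), (0.49, array([386., 126.]), 667)]
top pack_center [(0.84, array([328., 153.]), 1133), (0.55, array([376., 181.]), 7295)]
top pliers [(0.71, array([324., 218.]), 634), (0.56, array([389., 127.]), 679)]
top spool_center [(0.77, array([324., 217.]), 625)]
top bin_center [(0.65, array([496., 252.]), 2180)]
wrist grip []
wrist clamp []
wrist lever []
wrist pack_center []
wrist pliers []
wrist spool_center []
wrist bin_center []
```

```bash
python3 - <<'E'
import cv2
for n in("scene","top"):
    i=cv2.imread(f"pics/{n}0.png")
    c=(i[100:300,180:440] if n=="scene" else i[80:320,250:570])
    cv2.imwrite(f"pics/{n}0c.png",cv2.resize(c,None,fx=2.5,fy=2.5,interpolation=cv2.INTER_CUBIC))
E
```

```text
(no output)
```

View pics/scene0c.png

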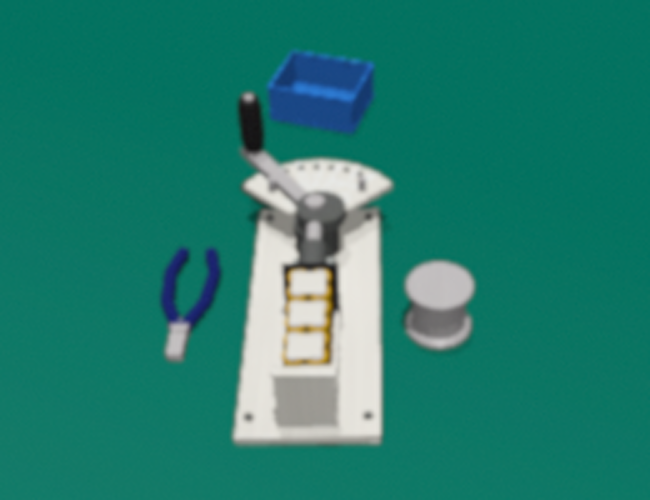

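View pics/top0c.png

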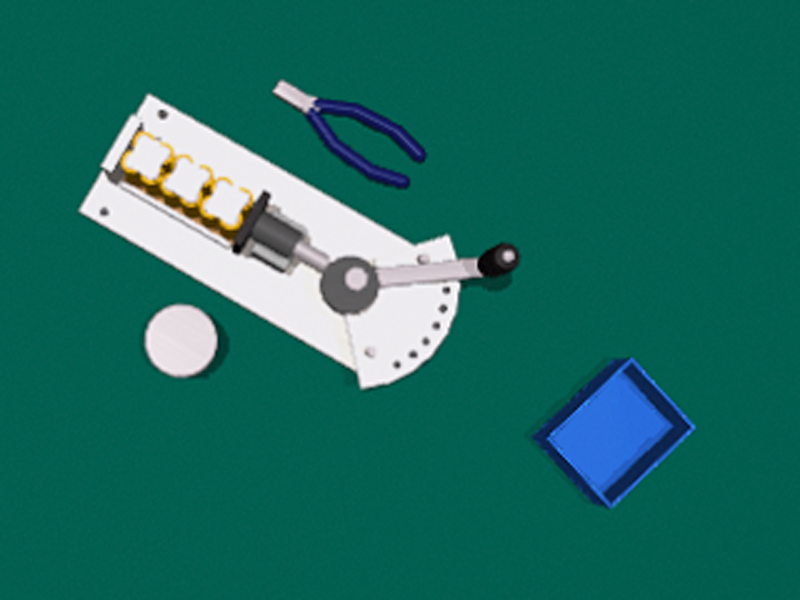

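The scene view shows the knob top at crop (249,97), full-picture (280,139). In the top view it is at crop (509,256), full-picture (454,182). Six click dimples are visible on the fan at crop (447,290) to (397,364), the bin is beyond the lever, the spool on the near side and the pliers on the far side.

```bash
python3 - <<'E'
from h import *
from scipy.optimize import least_squares
T=lambda x,y:(250+x/2.5,80+y/2.5); S=lambda x,y:(180+x/2.5,100+y/2.5)
kt=tri([ray("top",T(509,256)),ray("scene",S(249,97))]); print("knob top",kt.round(4), proj("top",kt)-T(509,256), proj("scene",kt)-S(249,97))
print("at z.126",atz("top",T(509,256),.126).round(4),atz("scene",S(249,97),.126).round(4))
d=[(447,290),(443,309),(436,325),(426,341),(413,354),(397,364)]
P=np.array([atz("top",T(*p),.05)[:2] for p in d])
# model: pivot + .088*dir(yaw -0.941 - q)
q=np.array([.2,.4,.6,.8,1.,1.2])
def f(v):
    a=v[2]-.941-q; return (P-v[:2]-.088*np.c_[np.cos(a),np.sin(a)]).ravel()
r=least_squares(f,[P.mean(0)[0],P.mean(0)[1]+.05,0]); r=min([least_squares(f,[*P.mean(0),y]) for y in(-2,-1,0,1,2,3)],key=lambda r:r.cost)
print("pivot,yaw",r.x.round(4),"res mm",(r.fun*1000).round(1))
px,py,yw=r.x
def knob(q): a=yw-.941-q; return [px+.11*np.cos(a),py+.11*np.sin(a)]
for q in(0,.2,.4,.6,.8,1,1.2,1.26): print(q,np.round(knob(q),4))
for n,p,z in(("hub",(356,279),.1),("spool",(181,341),.052),("bin",(615,430),.045),("plA",(285,90),.01),("plB",(422,155),.01),("h1",(163,114),.01),("h2",(104,212),.01)):
    print(n,atz("top",T(*p),z).round(3))
print(manip.get_calibration("scene")["tvec"],manip.get_calibration("top")["tvec"])
E
```

```text
knob top [ 0.5957 -0.1955  0.1211] [-0.28865704  0.44980216] [-0.41349875 -0.08350785]
at z.126 [ 0.5959 -0.1948  0.126 ] [ 0.5977 -0.1878  0.126 ]
pivot,yaw [ 0.5896 -0.0769 -0.5254] res mm [-4.4  2.  -3.   2.1 -0.1  1.3  1.1 -0.2  2.6 -1.9  3.8 -3.3]
0 [ 0.601  -0.1863]
0.2 [ 0.5791 -0.1864]
0.4 [ 0.5575 -0.1822]
0.6 [ 0.5372 -0.1737]
0.8 [ 0.5191 -0.1614]
1 [ 0.5037 -0.1457]
1.2 [ 0.4918 -0.1273]
1.26 [ 0.4889 -0.1213]
hub [ 0.58 -0.08  0.1 ]
spool [0.533 0.058 0.052]
bin [ 0.461 -0.303  0.045]
plA [ 0.756 -0.031  0.01 ]
plB [ 0.699 -0.15   0.01 ]
h1 [0.734 0.076 0.01 ]
h2 [0.647 0.127 0.01 ]
[ 0.47515578 -0.1642299   1.24525961] [0.05639302 0.54895391 0.9834121 ]
```

```bash
cat >> h.py <<'E'
def tgt(xy,z,yaw,pr=True):
    from scipy.spatial.transform import Rotation as Ro
    s=manip.get_state(); w,x,y,zq=s["ee_rot"]; R=Ro.from_quat([x,y,zq,w]).as_matrix()
    d=R.T@(np.array([xy[0],xy[1],z])-s["position"])*1000
    cy=np.arctan2(R[1,0],R[0,0]); t=-(yaw-cy); t=(t+np.pi)%(2*np.pi)-np.pi
    print("t",round(s["clock"],2),"pos",s["position"].round(4),"yaw",round(cy,3),"F",s["contact_force"].round(1),"w",round(s["width"],4)); print("shift",d.round(1),"turn",round(t,3)); return d,t
E
python3 - <<'E'
from h import *
tgt((.57,-.13),.26,.105)
T=lambda x,y:(250+x/2.5,80+y/2.5)
d=[(447,290),(443,309),(436,325),(426,341),(413,354),(397,364)]
P=np.array([atz("top",T(*p),.05)[:2] for p in d]);print(P.round(4).tolist(),np.linalg.norm(np.diff(P,axis=0),axis=1))
E
```

```text
t 1.2 pos [0.2526 0.5166 0.2313] yaw 1.116 F [ 0.2 -0.1  1.2] w 0.0855
shift [-441.4  569.2  -28.7] turn 1.011
[[0.5768, -0.1625], [0.5609, -0.159], [0.5476, -0.1531], [0.5343, -0.1447], [0.5235, -0.1338], [0.5151, -0.1205]] [0.01621707 0.01458661 0.01574252 0.01532159 0.01569357]
```

Emit:
drive_tool([
  [-123,157,-20,0.25,1],
  [-123,157,-20,0.25,1],
  [-123,157,-20,0.25,1],
  [-123,157,-20,0.25,1],
  [-123,157,-20,0.25,1],
])

```text
clock: 1.7
position: [0.342, 0.3325, 0.2522]
ee_rot: [0.002, 0.909, 0.417, 0.001]
contact_force: [0.5, 0.6, 0.8]
width: 0.0853
```

```bash
python3 - <<'E'
from h import *
tgt((.56,-.13),.27,.105)
E
```

```text
t 1.7 pos [0.342  0.3325 0.2522] yaw 0.86 F [0.5 0.6 0.8] w 0.0853
shift [-208.1  467.1  -16.2] turn 0.755
```

Emit:
drive_tool([
  [-208,467,-16,0.75,1],
  [-208,467,-16,0.75,1],
  [-208,467,-16,0.75,1],
  [-208,467,-16,0.75,1],
  [-208,467,-16,0.75,1],
])

```text
clock: 2.2
position: [0.4469, 0.1102, 0.2606]
ee_rot: [0.001, 0.998, 0.055, 0.002]
contact_force: [0.9, 1.2, -0.2]
width: 0.0855
```

```bash
python3 - <<'E'
from h import *
tgt((.56,-.13),.27,.105)
E
```

```text
t 2.2 pos [0.4469 0.1102 0.2606] yaw 0.111 F [ 0.9  1.2 -0.2] w 0.0855
shift [ 85.9 251.2  -8.7] turn 0.006
```

Emit:
drive_tool([
  [86,250,-9,0,1],
  [86,250,-9,0,1],
  [86,250,-9,0,1],
  [86,250,-9,0,1],
  [86,250,-9,0,1],
])

```text
clock: 2.7
position: [0.5542, -0.1158, 0.2697]
ee_rot: [0.0, 0.998, 0.055, 0.002]
contact_force: [-0.2, 0.4, 0.3]
width: 0.0855
```

```bash
python3 - <<'E'
from h import *
tgt((.56,-.13),.27,.105)
im=manip.get_image("wrist");np.savez("w1.npz",*cal("wrist"));cv2.imwrite("pics/w1.png",im)
for o in("grip","lever","clamp"):print(o,[(round(x["conf"],2),np.round(x["location"]),int(x["pixels"].sum())) for x in manip.masks_of("wrist",o)[:3]])
print(proj("wrist",[.596,-.193,.126]),proj("wrist",[.596,-.193,.066]))
E
```

```text
t 2.7 pos [ 0.5542 -0.1158  0.2697] yaw 0.111 F [-0.2  0.4  0.3] w 0.0855
shift [ 4.2 14.8 -0.2] turn 0.006
grip [(0.92, array([350., 238.]), 610), (0.21, array([350., 163.]), 3026)]
lever [(0.83, array([348., 161.]), 2875)]
clamp [(0.58, array([365., 108.]), 20423)]
[353.75108703 253.09905403] [348.84296978 229.1290955 ]
```

View pics/w1.png

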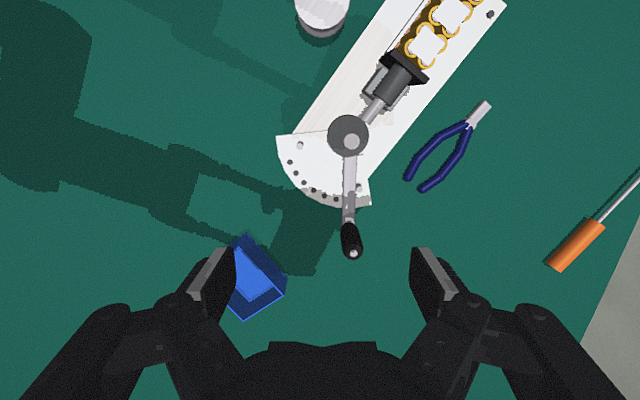

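The knob's top is at (354,254) in the wrist view, close to the predicted (353.8,253.1). The dimples run along (289,162) to (337,198), and the hub is at (349,137).

```bash
python3 - <<'E'
import cv2
i=cv2.imread("pics/w1.png")[110:270,260:400]
cv2.imwrite("pics/w1c.png",cv2.resize(i,None,fx=4,fy=3.7,interpolation=cv2.INTER_CUBIC))
E
```

```text
(no output)
```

View pics/w1c.png

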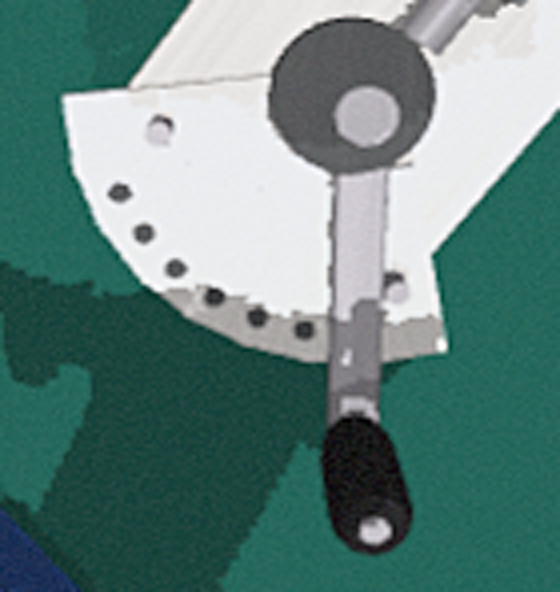

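```bash
python3 - <<'E'
from h import *
from scipy.optimize import least_squares
w=np.load("w1.npz"); c=[w[f"arr_{i}"] for i in range(4)]
T=lambda x,y:(250+x/2.5,80+y/2.5); S=lambda x,y:(180+x/2.5,100+y/2.5); W=lambda x,y:(260+x/4,110+y/3.7)
kt=tri([ray("top",T(509,256)),ray("wrist",W(376,530),c)]); print("knob top tri",kt.round(4))
kt3=tri([ray("top",T(509,256)),ray("wrist",W(376,530),c),ray("scene",S(249,97))]); print(kt3.round(4))
for z in(.126,.121): print(z,atz("top",T(509,256),z).round(4),atz("wrist",W(376,530),z,c).round(4))
d=[(447,290),(443,309),(436,325),(426,341),(413,354),(397,364)]
dw=[(305,330),(258,318),(214,297),(175,268),(144,233),(120,192)]
Pt=np.array([atz("top",T(*p),.05)[:2] for p in d]);Pw=np.array([atz("wrist",W(*p),.05,c)[:2] for p in dw])
print("t-w mm",((Pt-Pw)*1000).round(1).tolist())
q=np.array([.2,.4,.6,.8,1.,1.2])
for nm,P in(("top",Pt),("wr",Pw),("avg",(Pt+Pw)/2)):
    f=lambda v:(P-v[:2]-v[3]*np.c_[np.cos(v[2]-.941-q),np.sin(v[2]-.941-q)]).ravel()
    r=least_squares(f,[.585,-.085,-.52,.08]); print(nm,r.x.round(4),"res",abs(r.fun*1000).max().round(2))
    a=r.x[2]-.941; print("knob",r.x[:2]+.11*np.array([np.cos(a),np.sin(a)]))
E
```

```text
knob top tri [ 0.5935 -0.1852  0.1611]
[ 0.5976 -0.1978  0.1244]
0.126 [ 0.5959 -0.1948  0.126 ] [ 0.6021 -0.2047  0.126 ]
0.121 [ 0.5966 -0.1961  0.121 ] [ 0.603  -0.2075  0.121 ]
t-w mm [[-6.3, 10.0], [-6.8, 10.7], [-5.5, 10.5], [-5.7, 9.9], [-6.0, 9.6], [-5.9, 9.7]]
top [ 0.584  -0.0852 -0.5254  0.0774] res 0.49
knob [ 0.59541476 -0.19462102]
wr [ 0.5907 -0.0947 -0.5293  0.0784] res 0.27
knob [ 0.60178218 -0.20412656]
avg [ 0.5874 -0.09   -0.5274  0.0779] res 0.21
knob [ 0.59859717 -0.19937413]
```

The top and wrist views differ by a constant offset because the arm was still moving when I read the wrist's pose. I'll take that view again standing still.

```bash
python3 - <<'E'
from h import *
tgt((.585,-.15),.24,.105)
E
```

```text
t 2.9 pos [ 0.5536 -0.1148  0.2689] yaw 0.109 F [-0.2  0.2 -0.7] w 0.0851
shift [27.3 38.4 29. ] turn 0.004
```

Emit:
drive_tool([
  [27,38,29,0,1],
  [27,38,29,0,1],
  [27,38,29,0,1],
  [27,38,29,0,1],
  [27,38,29,0,1],
])

```text
clock: 3.4
position: [0.5843, -0.1482, 0.2412]
ee_rot: [-0.0, 0.998, 0.055, 0.002]
contact_force: [-0.2, 0.5, -0.0]
width: 0.0849
```

```bash
python3 - <<'E'
from h import *
tgt((.585,-.15),.24,.105)
np.savez("w2.npz",*cal("wrist"));im=manip.get_image("wrist");cv2.imwrite("pics/w2.png",im)
c=cal("wrist");w=np.load("w2.npz");print("cal change",c[2]-w["arr_2"],c[3]-w["arr_3"])
print([(round(x["conf"],2),np.round(x["location"]),int(x["pixels"].sum())) for x in manip.masks_of("wrist","grip")[:3]])
tgt((.585,-.15),.24,.105)
cv2.imwrite("pics/w2c.png",cv2.resize(im[60:300,260:420],None,fx=3.5,fy=2.5,interpolation=cv2.INTER_CUBIC))
E
```

```text
t 3.4 pos [ 0.5843 -0.1482  0.2412] yaw 0.11 F [-0.2  0.5 -0. ] w 0.0849
shift [0.5 1.9 1.2] turn 0.005
cal change [ 0.00025169  0.00029522 -0.00035066] [-0.00014266 -0.00016963 -0.00019605]
[(0.94, array([330., 222.]), 731), (0.22, array([338.,  92.]), 22359)]
t 3.5 pos [ 0.5845 -0.1487  0.2412] yaw 0.11 F [ 0.9 -0.3  0.5] w 0.0855
shift [0.4 1.4 1.2] turn 0.005
```

View pics/w2c.png

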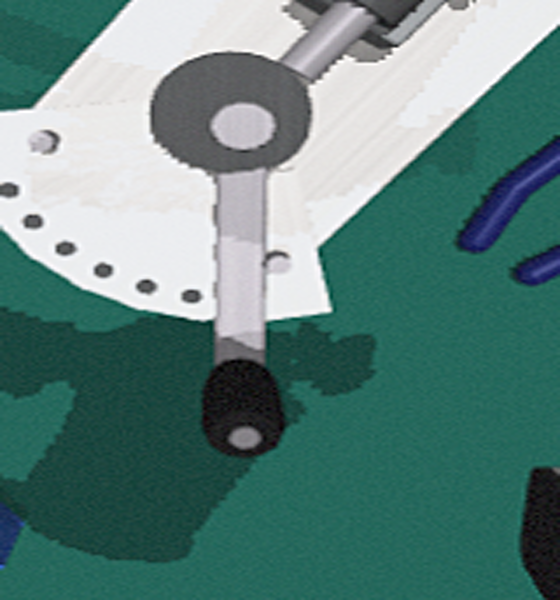

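The knob's top is at crop (245,437), which is (330,234.8) in the picture. The dimples run from crop (191,296) to (9,189).

```bash
python3 - <<'E'
from h import *
from scipy.optimize import least_squares
w=np.load("w2.npz"); c=[w[f"arr_{i}"] for i in range(4)]
T=lambda x,y:(250+x/2.5,80+y/2.5); S=lambda x,y:(180+x/2.5,100+y/2.5); W=lambda x,y:(260+x/3.5,60+y/2.5)
k=W(245,437)
print("tri top+wr",tri([ray("top",T(509,256)),ray("wrist",k,c)]).round(4),"all",tri([ray("top",T(509,256)),ray("wrist",k,c),ray("scene",S(249,97))]).round(4))
print("tri wr+scene",tri([ray("wrist",k,c),ray("scene",S(249,97))]).round(4))
print(atz("wrist",k,.126,c).round(4),atz("top",T(509,256),.126).round(4))
dw=[(191,296),(146,286),(103,270),(65,248),(33,221),(9,189)]
P=np.array([atz("wrist",W(*p),.05,c)[:2] for p in dw]);q=np.array([.2,.4,.6,.8,1.,1.2])
f=lambda v:(P-v[:2]-v[3]*np.c_[np.cos(v[2]-.941-q),np.sin(v[2]-.941-q)]).ravel()
r=least_squares(f,[.585,-.085,-.52,.08]); print(r.x.round(4),"res",abs(r.fun*1000).max().round(2))
a=r.x[2]-.941; print("knob",r.x[:2]+.11*np.array([np.cos(a),np.sin(a)]))
p=tgt((.595,-.195),.12,.105)
E
```

```text
tri top+wr [ 0.5968 -0.1958  0.1226] all [ 0.5962 -0.1957  0.1215]
tri wr+scene [ 0.5961 -0.1953  0.1217]
[ 0.5969 -0.1943  0.126 ] [ 0.5959 -0.1948  0.126 ]
[ 0.5853 -0.0845 -0.5283  0.078 ] res 0.13
knob [ 0.59647017 -0.19393629]
t 3.5 pos [ 0.5845 -0.1487  0.2412] yaw 0.11 F [ 0.9 -0.3  0.5] w 0.0855
shift [  4.9  47.1 121.2] turn 0.005
```

```bash
cat >> h.py <<'E'
PV=np.array([.585,-.085]);YW=-.527
def at(q,z=.076,r=.11,yo=0):
    a=YW-.941-q; return tgt(PV+r*np.array([np.cos(a),np.sin(a)]),z,a+np.pi/2+yo)
E
python3 - <<'E'
from h import *
at(0)
E
```

```text
t 3.5 pos [ 0.5845 -0.1487  0.2412] yaw 0.11 F [ 0.9 -0.3  0.5] w 0.0855
shift [  6.1  46.6 165.2] turn 0.007
```

Emit:
drive_tool([
  [6,46.5,30,0,1],
  [6,46.5,70,0,1],
  [6,46.5,110,0,1],
  [6,46.5,145,0,1],
  [6,46.5,165,0,1],
])

```text
clock: 4.0
position: [0.5944, -0.1932, 0.0738]
ee_rot: [-0.001, 0.998, 0.055, 0.0]
contact_force: [-0.2, -0.1, 0.1]
width: 0.0854
```

```bash
python3 - <<'E'
from h import *
at(0)
E
```

```text
t 4.0 pos [ 0.5944 -0.1932  0.0738] yaw 0.11 F [-0.2 -0.1  0.1] w 0.0854
shift [ 1.8  1.4 -2.2] turn 0.007
```

Emit:
drive_tool([
  [1.8,1.4,-2.2,0,0],
  [1.8,1.4,-2.2,0,-1],
  [1.8,1.4,-2.2,0,-1],
  [1.8,1.4,-2.2,0,-1],
  [1.8,1.4,-2.2,0,-1],
], squeeze=40)

```text
clock: 4.5
position: [0.597, -0.1949, 0.078]
ee_rot: [-0.0, 0.998, 0.055, 0.001]
contact_force: [-1.3, -0.4, 4.9]
width: 0.0233
```

```bash
python3 - <<'E'
from h import *
at(0)
E
```

```text
t 4.5 pos [ 0.597  -0.1949  0.078 ] yaw 0.11 F [-1.3 -0.4  4.9] w 0.0233
shift [-0.7 -0.5  1.9] turn 0.007
```

```bash
cat >> h.py <<'E'
def rows(qs,z=.077,r=.11,st=True):
    from scipy.spatial.transform import Rotation as Ro
    s=manip.get_state(); w,x,y,zq=s["ee_rot"]; R=Ro.from_quat([x,y,zq,w]).as_matrix()
    cy=np.arctan2(R[1,0],R[0,0]); v=s["position"][:2]-PV; F=s["contact_force"]
    am=np.arctan2(v[1],v[0]); qm=(YW-.941-am+np.pi)%(2*np.pi)-np.pi
    tg=np.array([np.sin(am),-np.cos(am)]);rd=v/np.linalg.norm(v)
    print("t",round(s["clock"],2),"q~",round(qm,3),"r",round(np.linalg.norm(v)*1000,1),"z",s["position"][2].round(4),"w",round(s["width"]*1000,1),"Ft(pull dir) %.1f Fr %.1f Fz %.1f"%(F[:2]@tg,F[:2]@rd,F[2]),"M",s["moment"].round(2),"j6",s["qpos"][5].round(2))
    out=[]
    for q in qs:
        a=YW-.941-q; p=np.array([*(PV+r*np.array([np.cos(a),np.sin(a)])),z]); d=R.T@(p-s["position"])*1000
        t=-(a+np.pi/2-cy); t=(t+np.pi)%(2*np.pi)-np.pi; out.append([*d.round(1).tolist(),round(t,3),-1])
    print(out)
E
python3 - <<'E'
from h import *
rows([.05,.1,.15,.2,.25])
E
```

```text
t 4.5 q~ -0.006 r 110.5 z 0.078 w 23.3 Ft(pull dir) 1.3 Fr 0.3 Fz 4.9 M [-0.02  0.24  0.03] j6 -0.54
[[-6.2, -0.7, 0.9, np.float64(0.057), -1], [-11.7, -1.1, 0.9, np.float64(0.107), -1], [-17.1, -1.9, 0.9, np.float64(0.157), -1], [-22.5, -2.9, 0.9, np.float64(0.207), -1], [-27.9, -4.1, 0.9, np.float64(0.257), -1]]
```

Emit:
drive_tool([
  [-6.2,-0.6,0.5,0.05,-1],
  [-11.7,-1.1,0.5,0.1,-1],
  [-17.1,-1.9,0.5,0.15,-1],
  [-22.5,-2.9,0.5,0.2,-1],
  [-27.9,-4.1,0.5,0.25,-1],
])

```text
clock: 5.0
position: [0.5718, -0.1947, 0.0781]
ee_rot: [0.001, 0.997, -0.071, 0.005]
contact_force: [7.9, 0.5, -5.1]
width: 0.0228
```

```bash
python3 - <<'E'
from h import *
rows([.3,.36,.42,.48,.54])
E
```

```text
t 5.0 q~ 0.222 r 110.5 z 0.0781 w 22.8 Ft(pull dir) -7.8 Fr -1.5 Fz -5.1 M [-0.06 -0.92  0.03] j6 -0.3
[[-8.6, -0.6, 1.1, np.float64(0.055), -1], [-15.2, -1.2, 1.0, np.float64(0.115), -1], [-21.7, -2.1, 0.9, np.float64(0.175), -1], [-28.2, -3.5, 0.9, np.float64(0.235), -1], [-34.5, -5.2, 0.8, np.float64(0.295), -1]]
```

Emit:
drive_tool([
  [-8.6,-0.6,0,0.055,-1],
  [-15.2,-1.2,0,0.115,-1],
  [-21.7,-2.1,0,0.175,-1],
  [-28.2,-3.5,0,0.235,-1],
  [-34.5,-5.2,0,0.295,-1],
])

```text
clock: 5.5
position: [0.5416, -0.1866, 0.0782]
ee_rot: [0.001, 0.976, -0.218, 0.009]
contact_force: [6.2, -3.7, -6.4]
width: 0.023
```

```bash
python3 - <<'E'
from h import *
rows([.6,.66,.72,.78,.84],z=.078)
E
```

```text
t 5.5 q~ 0.507 r 110.4 z 0.0782 w 23.0 Ft(pull dir) -7.1 Fr 0.9 Fz -6.4 M [-0.34 -0.42  0.01] j6 -0.02
[[-10.3, -0.6, -0.0, np.float64(0.057), -1], [-16.9, -1.1, -0.1, np.float64(0.117), -1], [-23.4, -2.1, -0.3, np.float64(0.177), -1], [-29.8, -3.4, -0.4, np.float64(0.237), -1], [-36.2, -5.2, -0.5, np.float64(0.297), -1]]
```

Emit:
drive_tool([
  [-10.3,-0.6,0.3,0.057,-1],
  [-16.9,-1.1,0.3,0.117,-1],
  [-23.4,-2.1,0.3,0.177,-1],
  [-29.8,-3.4,0.3,0.237,-1],
  [-36.2,-5.2,0.3,0.297,-1],
])

```text
clock: 6.0
position: [0.5133, -0.1689, 0.0781]
ee_rot: [0.001, 0.932, -0.361, 0.012]
contact_force: [5.1, -7.9, -4.5]
width: 0.0228
```

```bash
python3 - <<'E'
from h import *
rows([.9,.95,1.0,1.05,1.1],z=.078)
E
```

```text
t 6.0 q~ 0.81 r 110.4 z 0.0781 w 22.8 Ft(pull dir) -9.0 Fr 2.7 Fz -4.5 M [-0.82 -0.2  -0.02] j6 0.29
[[-9.9, -0.5, -0.1, np.float64(0.058), -1], [-15.4, -1.0, -0.2, np.float64(0.108), -1], [-20.9, -1.7, -0.4, np.float64(0.158), -1], [-26.3, -2.7, -0.5, np.float64(0.208), -1], [-31.6, -4.0, -0.6, np.float64(0.258), -1]]
```

Emit:
drive_tool([
  [-9.9,-0.5,0,0.058,-1],
  [-15.4,-1.0,-0.2,0.108,-1],
  [-20.9,-1.7,-0.3,0.158,-1],
  [-26.3,-2.7,-0.3,0.208,-1],
  [-31.6,-4.0,-0.4,0.258,-1],
])

```text
clock: 6.5
position: [0.4945, -0.1481, 0.0782]
ee_rot: [0.001, 0.878, -0.478, 0.015]
contact_force: [4.0, -10.6, -6.9]
width: 0.0227
```

```bash
cat >> h.py <<'E'
def tilt():
    from scipy.spatial.transform import Rotation as Ro
    s=manip.get_state(); w,x,y,zq=s["ee_rot"]; z=Ro.from_quat([x,y,zq,w]).as_matrix()
    print("tool z",z[:,2].round(3),"tilt deg",np.degrees(np.arccos(-z[2,2])).round(2),"along tool x,y slope",z[2,0].round(3),z[2,1].round(3))
E
python3 - <<'E'
from h import *
tilt()
rows([1.15,1.19,1.23,1.26,1.28],z=.078)
E
```

```text
tool z [ 0.026 -0.017 -1.   ] tilt deg 1.78 along tool x,y slope 0.028 -0.012
t 6.5 q~ 1.065 r 110.3 z 0.0782 w 22.7 Ft(pull dir) -11.0 Fr 2.8 Fz -6.9 M [-1.09  0.14 -0.06] j6 0.58
[[-9.4, -0.4, -0.1, np.float64(0.049), -1], [-13.8, -0.7, -0.2, np.float64(0.089), -1], [-18.1, -1.2, -0.3, np.float64(0.129), -1], [-21.4, -1.6, -0.4, np.float64(0.159), -1], [-23.6, -2.0, -0.5, np.float64(0.179), -1]]
```

Emit:
drive_tool([
  [-9.4,-0.4,0,0.05,-1],
  [-13.8,-0.7,0,0.09,-1],
  [-18.1,-1.2,0,0.13,-1],
  [-21.4,-1.6,0,0.16,-1],
  [-23.0,-2.0,0,0.175,-1],
])

```text
clock: 7.0
position: [0.4848, -0.1311, 0.0781]
ee_rot: [0.002, 0.833, -0.553, 0.018]
contact_force: [1.1, -12.7, -3.8]
width: 0.0225
```

```bash
python3 - <<'E'
from h import *
tilt()
rows([1.28,1.3,1.3],z=.078)
E
```

```text
tool z [ 0.028 -0.024 -0.999] tilt deg 2.1 along tool x,y slope 0.033 -0.017
t 7.0 q~ 1.243 r 110.3 z 0.0781 w 22.5 Ft(pull dir) -12.0 Fr 4.3 Fz -3.8 M [-1.13  0.43 -0.06] j6 0.79
[[-4.1, -0.3, -0.0, np.float64(0.005), -1], [-6.3, -0.3, -0.1, np.float64(0.025), -1], [-6.3, -0.3, -0.1, np.float64(0.025), -1]]
```

Emit:
drive_tool([
  [-4,0,0,0.01,-1],
  [-6.3,0,0,0.02,-1],
  [-6.3,0,0,0.02,-1],
])

```text
clock: 7.3
position: [0.4842, -0.1297, 0.0782]
ee_rot: [0.004, 0.828, -0.56, 0.022]
contact_force: [3.4, -14.5, -9.5]
width: 0.0228
```

```bash
python3 - <<'E'
from h import *
tilt()
rows([1.32,1.35,1.35],z=.078)
E
```

```text
tool z [ 0.032 -0.032 -0.999] tilt deg 2.57 along tool x,y slope 0.041 -0.018
t 7.3 q~ 1.256 r 110.3 z 0.0782 w 22.8 Ft(pull dir) -14.7 Fr 2.8 Fz -9.5 M [-1.3   0.19 -0.16] j6 0.82
[[-7.1, -0.3, -0.1, np.float64(0.027), -1], [-10.3, -0.4, -0.2, np.float64(0.057), -1], [-10.3, -0.4, -0.2, np.float64(0.057), -1]]
```

Emit:
drive_tool([
  [-5,0,0.3,0.01,-1],
  [-10,0,0.3,0.01,-1],
  [-12,0,0.3,0.01,-1],
  [-12,0,0.3,0.01,-1],
])

```text
clock: 7.7
position: [0.4842, -0.1293, 0.0783]
ee_rot: [0.01, 0.827, -0.562, 0.031]
contact_force: [5.2, -34.5, -16.2]
width: 0.0229
```

```bash
python3 - <<'E'
from h import *
tilt()
rows([1.25,1.23,1.20,1.18,1.15],z=.078)
i=manip.get_image("top")[80:320,250:570];cv2.imwrite("pics/end.png",cv2.resize(i,None,fx=2.5,fy=2.5))
E
```

```text
tool z [ 0.04  -0.051 -0.998] tilt deg 3.72 along tool x,y slope 0.062 -0.018
t 7.7 q~ 1.259 r 110.1 z 0.0783 w 22.9 Ft(pull dir) -33.7 Fr 9.1 Fz -16.2 M [-3.73  0.09 -0.2 ] j6 0.84
[[1.0, -0.2, 0.4, np.float64(-0.047), -1], [3.2, -0.3, 0.5, np.float64(-0.067), -1], [6.5, -0.5, 0.7, np.float64(-0.097), -1], [8.6, -0.8, 0.9, np.float64(-0.117), -1], [11.9, -1.2, 1.1, np.float64(-0.147), -1]]
```

View pics/end.png

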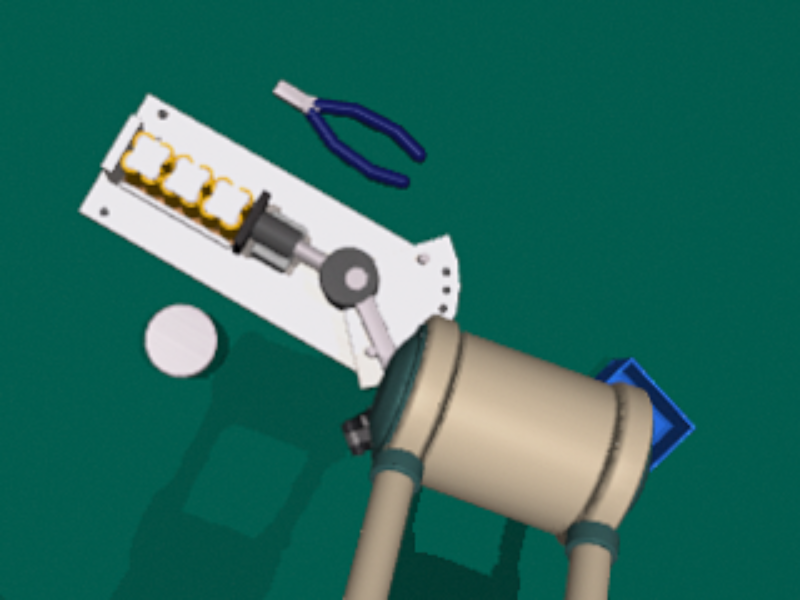

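The lever is on its end stop: the force rose to 34 N with no further motion, at q about 1.26. In the picture, the lever arm has swung to the near end of the fan, and the pack, spool, bin and pliers are where they were. Next I ease it back slowly.

```bash
python3 - <<'E'
from h import *
rows([1.28,1.26,1.235,1.21,1.185],z=.078)
E
```

```text
t 7.75 q~ 1.259 r 110.1 z 0.0783 w 23.3 Ft(pull dir) -34.7 Fr 9.1 Fz -16.3 M [-3.74  0.02 -0.22] j6 0.84
[[-2.3, -0.0, 0.1, np.float64(-0.017), -1], [-0.1, -0.1, 0.3, np.float64(-0.037), -1], [2.6, -0.2, 0.5, np.float64(-0.062), -1], [5.4, -0.4, 0.6, np.float64(-0.087), -1], [8.1, -0.7, 0.8, np.float64(-0.112), -1]]
```

Emit:
drive_tool([
  [-2.3,0,0.5,0,-1],
  [-0.1,-0.1,0.8,-0.02,-1],
  [2.6,-0.2,1,-0.05,-1],
  [5.4,-0.4,1.2,-0.075,-1],
  [8.1,-0.7,1.3,-0.1,-1],
])

```text
clock: 8.25
position: [0.4885, -0.1386, 0.078]
ee_rot: [0.012, 0.854, -0.519, 0.031]
contact_force: [1.3, -7.3, -2.3]
width: 0.0229
```

```bash
python3 - <<'E'
from h import *
tilt();rows([1.165,1.14,1.115,1.09,1.065],z=.078)
E
```

```text
tool z [ 0.041 -0.053 -0.998] tilt deg 3.84 along tool x,y slope 0.066 -0.012
t 8.25 q~ 1.166 r 110.4 z 0.078 w 22.9 Ft(pull dir) -7.0 Fr 2.5 Fz -2.3 M [ 0.4   0.68 -0.01] j6 0.73
[[0.1, -0.4, 0.0, np.float64(-0.031), -1], [2.9, -0.5, 0.2, np.float64(-0.056), -1], [5.6, -0.7, 0.4, np.float64(-0.081), -1], [8.4, -1.0, 0.6, np.float64(-0.106), -1], [11.1, -1.3, 0.7, np.float64(-0.131), -1]]
```

Emit:
drive_tool([
  [0.1,-0.2,0,-0.02,-1],
  [2.9,-0.4,0.2,-0.05,-1],
  [5.6,-0.6,0.4,-0.08,-1],
  [8.4,-0.9,0.6,-0.105,-1],
  [11.1,-1.2,0.7,-0.13,-1],
])

```text
clock: 8.75
position: [0.4957, -0.1501, 0.0781]
ee_rot: [0.015, 0.886, -0.462, 0.032]
contact_force: [4.2, -9.9, -8.2]
width: 0.0227
```

```bash
python3 - <<'E'
from h import *
tilt();rows([1.06,1.035,1.01,.985,.955],z=.078)
E
```

```text
tool z [ 0.042 -0.056 -0.998] tilt deg 4.03 along tool x,y slope 0.07 -0.002
t 8.75 q~ 1.044 r 110.5 z 0.0781 w 22.7 Ft(pull dir) -10.5 Fr 2.4 Fz -8.2 M [0.08 0.45 0.04] j6 0.59
[[-1.8, -0.5, -0.0, np.float64(-0.005), -1], [1.0, -0.5, 0.2, np.float64(-0.03), -1], [3.7, -0.6, 0.4, np.float64(-0.055), -1], [6.4, -0.8, 0.6, np.float64(-0.08), -1], [9.7, -1.1, 0.8, np.float64(-0.11), -1]]
```

Emit:
drive_tool([
  [-1.5,-0.3,0.3,-0.01,-1],
  [1.0,-0.4,0.5,-0.03,-1],
  [3.7,-0.5,0.7,-0.055,-1],
  [6.4,-0.7,0.9,-0.08,-1],
  [9.7,-1,1.1,-0.11,-1],
])

```text
clock: 9.25
position: [0.5024, -0.1587, 0.078]
ee_rot: [0.017, 0.91, -0.413, 0.031]
contact_force: [2.0, -5.0, -1.6]
width: 0.0231
```

```bash
python3 - <<'E'
from h import *
tilt();rows([.955,.93,.90,.875,.845],z=.078)
E
```

```text
tool z [ 0.042 -0.057 -0.997] tilt deg 4.09 along tool x,y slope 0.071 0.006
t 9.25 q~ 0.945 r 110.7 z 0.078 w 23.1 Ft(pull dir) -5.0 Fr 1.9 Fz -1.6 M [ 0.69  0.8  -0.03] j6 0.47
[[-1.1, -0.7, -0.1, np.float64(0.001), -1], [1.6, -0.7, 0.1, np.float64(-0.024), -1], [4.9, -0.8, 0.4, np.float64(-0.054), -1], [7.7, -1.0, 0.6, np.float64(-0.079), -1], [10.9, -1.3, 0.8, np.float64(-0.109), -1]]
```

Emit:
drive_tool([
  [-1.0,-0.4,0,0,-1],
  [1.6,-0.5,0.2,-0.024,-1],
  [4.9,-0.6,0.4,-0.054,-1],
  [7.7,-0.8,0.6,-0.08,-1],
  [10.9,-1.1,0.8,-0.11,-1],
])

```text
clock: 9.75
position: [0.5119, -0.1682, 0.0781]
ee_rot: [0.02, 0.932, -0.361, 0.032]
contact_force: [6.0, -8.5, -7.6]
width: 0.023
```

```bash
python3 - <<'E'
from h import *
tilt();rows([.845,.815,.785,.755,.725],z=.078)
E
```

```text
tool z [ 0.045 -0.06  -0.997] tilt deg 4.3 along tool x,y slope 0.074 0.014
t 9.75 q~ 0.823 r 110.8 z 0.0781 w 23.0 Ft(pull dir) -10.2 Fr 2.4 Fz -7.6 M [0.16 0.46 0.04] j6 0.35
[[-2.4, -0.7, -0.0, np.float64(0.003), -1], [0.9, -0.8, 0.2, np.float64(-0.027), -1], [4.2, -0.9, 0.4, np.float64(-0.057), -1], [7.5, -1.2, 0.7, np.float64(-0.087), -1], [10.7, -1.5, 0.9, np.float64(-0.117), -1]]
```

Emit:
drive_tool([
  [-1.8,-0.4,0.3,0,-1],
  [0.9,-0.5,0.5,-0.027,-1],
  [4.2,-0.6,0.7,-0.057,-1],
  [7.5,-0.9,1,-0.087,-1],
  [10.7,-1.2,1.2,-0.117,-1],
])

```text
clock: 10.25
position: [0.5209, -0.1755, 0.078]
ee_rot: [0.022, 0.951, -0.306, 0.031]
contact_force: [2.8, -4.3, -2.3]
width: 0.0232
```

```bash
python3 - <<'E'
from h import *
tilt();rows([.73,.70,.67,.64,.61],z=.078)
E
```

```text
tool z [ 0.045 -0.061 -0.997] tilt deg 4.33 along tool x,y slope 0.072 0.023
t 10.25 q~ 0.719 r 110.9 z 0.078 w 23.2 Ft(pull dir) -4.8 Fr 1.9 Fz -2.3 M [ 0.54  0.88 -0.01] j6 0.22
[[-1.2, -0.9, -0.1, np.float64(0.006), -1], [2.0, -1.0, 0.1, np.float64(-0.024), -1], [5.3, -1.1, 0.3, np.float64(-0.054), -1], [8.6, -1.3, 0.6, np.float64(-0.084), -1], [11.9, -1.7, 0.8, np.float64(-0.114), -1]]
```

Emit:
drive_tool([
  [-1.0,-0.5,0,0,-1],
  [2.0,-0.6,0.2,-0.024,-1],
  [5.3,-0.7,0.4,-0.054,-1],
  [8.6,-0.9,0.6,-0.084,-1],
  [11.9,-1.3,0.8,-0.114,-1],
])

```text
clock: 10.75
position: [0.5329, -0.1831, 0.078]
ee_rot: [0.025, 0.967, -0.25, 0.031]
contact_force: [4.2, -6.0, -5.7]
width: 0.023
```

```bash
python3 - <<'E'
from h import *
tilt();rows([.61,.58,.55,.52,.49],z=.078)
E
```

```text
tool z [ 0.047 -0.063 -0.997] tilt deg 4.5 along tool x,y slope 0.071 0.032
t 10.75 q~ 0.591 r 111.1 z 0.078 w 23.0 Ft(pull dir) -6.5 Fr 3.4 Fz -5.7 M [ 0.19  0.69 -0.01] j6 0.1
[[-2.1, -1.1, -0.2, np.float64(0.002), -1], [1.2, -1.1, 0.1, np.float64(-0.028), -1], [4.5, -1.3, 0.3, np.float64(-0.058), -1], [7.8, -1.5, 0.5, np.float64(-0.088), -1], [11.1, -1.9, 0.8, np.float64(-0.118), -1]]
```

Emit:
drive_tool([
  [-1.6,0,0.2,0,-1],
  [1.2,-0.1,0.4,-0.028,-1],
  [4.5,-0.2,0.6,-0.058,-1],
  [7.8,-0.5,0.8,-0.088,-1],
  [11.1,-0.8,1,-0.118,-1],
])

```text
clock: 11.25
position: [0.5439, -0.1883, 0.078]
ee_rot: [0.027, 0.981, -0.192, 0.03]
contact_force: [6.2, -2.9, -4.3]
width: 0.0227
```

```bash
python3 - <<'E'
from h import *
tilt();rows([.49,.46,.43,.40,.37],z=.078,r=.1105)
E
```

```text
tool z [ 0.048 -0.063 -0.997] tilt deg 4.56 along tool x,y slope 0.068 0.041
t 11.25 q~ 0.482 r 111.2 z 0.078 w 22.7 Ft(pull dir) -6.8 Fr 0.4 Fz -4.3 M [0.4  0.46 0.06] j6 -0.02
[[-0.9, -0.7, -0.1, np.float64(0.002), -1], [2.4, -0.8, 0.1, np.float64(-0.028), -1], [5.7, -0.9, 0.3, np.float64(-0.058), -1], [9.0, -1.2, 0.5, np.float64(-0.088), -1], [12.3, -1.5, 0.7, np.float64(-0.118), -1]]
```

Emit:
drive_tool([
  [-1.2,-0.1,0.2,0,-1],
  [2.0,-0.2,0.4,-0.028,-1],
  [5.3,-0.4,0.6,-0.058,-1],
  [8.6,-0.6,0.8,-0.088,-1],
  [11.9,-0.9,1,-0.118,-1],
])

```text
clock: 11.75
position: [0.5564, -0.1926, 0.0779]
ee_rot: [0.028, 0.99, -0.133, 0.029]
contact_force: [4.3, -2.7, -2.3]
width: 0.0229
```

```bash
python3 - <<'E'
from h import *
tilt();rows([.38,.35,.32,.29,.26],z=.078,r=.111)
E
```

```text
tool z [ 0.049 -0.064 -0.997] tilt deg 4.64 along tool x,y slope 0.065 0.049
t 11.75 q~ 0.362 r 111.4 z 0.0779 w 22.9 Ft(pull dir) -4.8 Fr 1.5 Fz -2.3 M [ 0.41  0.75 -0.06] j6 -0.13
[[-2.0, -0.3, -0.2, np.float64(0.012), -1], [1.4, -0.4, -0.0, np.float64(-0.018), -1], [4.7, -0.5, 0.2, np.float64(-0.048), -1], [8.0, -0.7, 0.4, np.float64(-0.078), -1], [11.3, -1.0, 0.6, np.float64(-0.108), -1]]
```

Emit:
drive_tool([
  [-1.5,0,0,0,-1],
  [1.4,-0.2,0.1,-0.018,-1],
  [4.7,-0.3,0.3,-0.048,-1],
  [8.0,-0.5,0.5,-0.078,-1],
  [11.3,-0.8,0.7,-0.108,-1],
])

```text
clock: 12.25
position: [0.5694, -0.1954, 0.078]
ee_rot: [0.03, 0.996, -0.078, 0.029]
contact_force: [7.2, -3.4, -5.1]
width: 0.0228
```

```bash
python3 - <<'E'
from h import *
tilt();rows([.26,.23,.20,.17,.14],z=.078,r=.111)
E
```

```text
tool z [ 0.052 -0.065 -0.997] tilt deg 4.79 along tool x,y slope 0.062 0.056
t 12.25 q~ 0.244 r 111.5 z 0.078 w 22.8 Ft(pull dir) -7.6 Fr 2.4 Fz -5.1 M [0.23 0.19 0.04] j6 -0.24
[[-1.8, -0.5, -0.2, np.float64(0.002), -1], [1.5, -0.5, 0.0, np.float64(-0.028), -1], [4.8, -0.7, 0.2, np.float64(-0.058), -1], [8.1, -0.9, 0.4, np.float64(-0.088), -1], [11.4, -1.3, 0.6, np.float64(-0.118), -1]]
```

Emit:
drive_tool([
  [-1.5,0,0.2,0,-1],
  [1.5,-0.2,0.4,-0.028,-1],
  [4.8,-0.3,0.6,-0.058,-1],
  [8.1,-0.5,0.7,-0.088,-1],
  [11.4,-0.8,0.9,-0.118,-1],
])

```text
clock: 12.75
position: [0.5812, -0.1965, 0.0779]
ee_rot: [0.032, 0.999, -0.018, 0.027]
contact_force: [3.3, -2.0, -1.3]
width: 0.0227
```

```bash
python3 - <<'E'
from h import *
tilt();rows([.14,.11,.08,.05,.03],z=.078,r=.111)
E
```

```text
tool z [ 0.053 -0.065 -0.996] tilt deg 4.81 along tool x,y slope 0.055 0.063
t 12.75 q~ 0.137 r 111.5 z 0.0779 w 22.7 Ft(pull dir) -3.4 Fr 1.9 Fz -1.3 M [0.22 0.69 0.01] j6 -0.35
[[-0.4, -0.5, -0.2, np.float64(0.003), -1], [3.0, -0.6, 0.0, np.float64(-0.027), -1], [6.3, -0.7, 0.2, np.float64(-0.057), -1], [9.6, -1.0, 0.4, np.float64(-0.087), -1], [11.8, -1.2, 0.5, np.float64(-0.107), -1]]
```

Emit:
drive_tool([
  [-0.5,0,0,0,-1],
  [2.5,-0.2,0.1,-0.02,-1],
  [5.5,-0.3,0.3,-0.05,-1],
  [8.6,-0.6,0.4,-0.08,-1],
  [11.5,-0.8,0.5,-0.1,-1],
])

```text
clock: 13.25
position: [0.5949, -0.1962, 0.078]
ee_rot: [0.034, 0.999, 0.033, 0.027]
contact_force: [6.9, -1.9, -5.8]
width: 0.023
```

```bash
python3 - <<'E'
from h import *
tilt();rows([.03,.01,0,-.02,-.04],z=.078,r=.111)
E
```

```text
tool z [ 0.057 -0.065 -0.996] tilt deg 4.96 along tool x,y slope 0.052 0.069
t 13.25 q~ 0.014 r 111.7 z 0.078 w 23.0 Ft(pull dir) -6.7 Fr 2.5 Fz -5.8 M [0.09 0.08 0.08] j6 -0.45
[[-1.7, -0.6, -0.1, np.float64(-0.005), -1], [0.5, -0.7, -0.0, np.float64(-0.025), -1], [1.6, -0.7, 0.0, np.float64(-0.035), -1], [3.8, -0.8, 0.2, np.float64(-0.055), -1], [6.0, -1.0, 0.3, np.float64(-0.075), -1]]
```

Emit:
drive_tool([
  [-0.5,0,0,0,-1],
  [1.5,0,0.2,-0.01,-1],
  [3.5,0,0.2,-0.02,-1],
  [6,0,0.3,-0.02,-1],
  [8,0,0.3,-0.02,-1],
])

```text
clock: 13.75
position: [0.5983, -0.1958, 0.0778]
ee_rot: [0.034, 0.998, 0.044, 0.022]
contact_force: [-10.6, -4.7, 5.9]
width: 0.023
```

```bash
python3 - <<'E'
from h import *
tilt();rows([-.05],z=.078,r=.111)
E
```

```text
tool z [ 0.047 -0.065 -0.997] tilt deg 4.62 along tool x,y slope 0.041 0.069
t 13.75 q~ -0.017 r 111.6 z 0.0778 w 23.0 Ft(pull dir) 11.1 Fr 3.4 Fz 5.9 M [-0.39  2.34 -0.12] j6 -0.46
[[3.7, -0.8, -0.1, np.float64(-0.064), -1]]
```

The push-back force reversed to +11 N at q about 0, so the lever is at its rest stop after about 6 s of easing. I'll check this in the top view and then start the second pull.

```bash
python3 - <<'E'
from h import *
im=manip.get_image("top")
i=im[80:320,250:570];cv2.imwrite("pics/rest.png",cv2.resize(i,None,fx=2.5,fy=2.5))
rows([0,0,.03,.06,.09],z=.078,r=.111)
E
```

```text
t 13.8 q~ -0.016 r 111.6 z 0.0778 w 23.1 Ft(pull dir) 8.3 Fr 2.9 Fz 3.9 M [-0.29  1.99 -0.06] j6 -0.46
[[-1.8, -0.6, -0.3, np.float64(-0.014), -1], [-1.8, -0.6, -0.3, np.float64(-0.014), -1], [-5.1, -0.6, -0.4, np.float64(0.016), -1], [-8.4, -0.7, -0.6, np.float64(0.046), -1], [-11.8, -0.9, -0.7, np.float64(0.076), -1]]
```

View pics/rest.png

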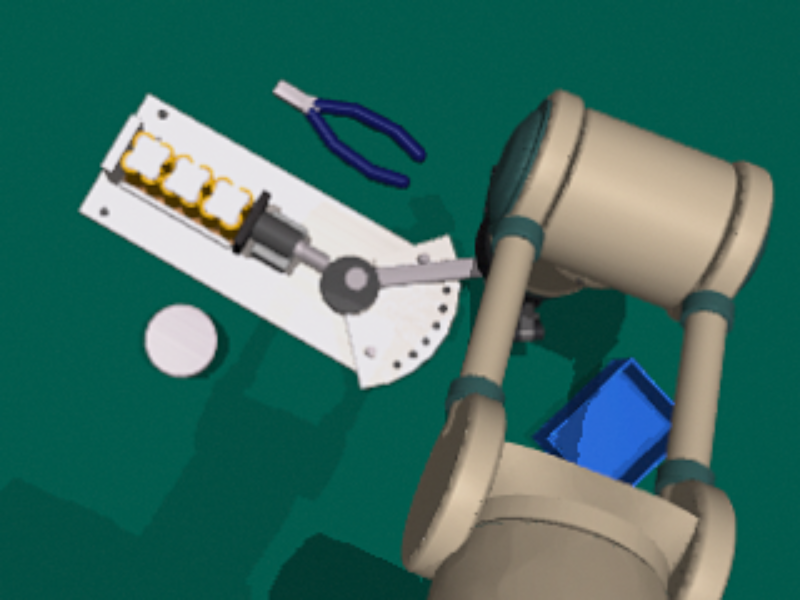

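The lever covers the rest dimple and all six click dimples show, the same as in the first picture. Nothing else has moved. Second pull.

Emit:
drive_tool([
  [-1.5,0,0,0,-1],
  [-2,0,0,0,-1],
  [-6,-0.1,-0.2,0.03,-1],
  [-11,-0.4,-0.4,0.07,-1],
  [-16,-0.9,-0.7,0.11,-1],
])

```text
clock: 14.3
position: [0.5844, -0.1965, 0.078]
ee_rot: [0.033, 0.999, -0.012, 0.026]
contact_force: [4.2, -1.3, -1.8]
width: 0.0229
```

```bash
python3 - <<'E'
from h import *
tilt();rows([.16,.2,.24,.28,.32],z=.078,r=.1115)
E
```

```text
tool z [ 0.051 -0.066 -0.997] tilt deg 4.79 along tool x,y slope 0.053 0.065
t 14.3 q~ 0.108 r 111.5 z 0.078 w 22.9 Ft(pull dir) -4.2 Fr 1.3 Fz -1.8 M [0.06 0.39 0.02] j6 -0.36
[[-5.8, -0.1, -0.4, np.float64(0.035), -1], [-10.3, -0.3, -0.6, np.float64(0.075), -1], [-14.7, -0.7, -0.9, np.float64(0.115), -1], [-19.1, -1.3, -1.1, np.float64(0.155), -1], [-23.5, -2.0, -1.4, np.float64(0.195), -1]]
```

Emit:
drive_tool([
  [-5.8,-0.1,-0.2,0.035,-1],
  [-10.3,-0.3,-0.5,0.075,-1],
  [-14.7,-0.6,-0.7,0.115,-1],
  [-19.1,-1.2,-0.9,0.155,-1],
  [-23.5,-1.9,-1.2,0.195,-1],
])

```text
clock: 14.8
position: [0.563, -0.1942, 0.0779]
ee_rot: [0.03, 0.993, -0.11, 0.031]
contact_force: [5.2, -1.9, -1.8]
width: 0.023
```

```bash
python3 - <<'E'
from h import *
tilt();rows([.36,.4,.44,.48,.51],z=.078,r=.1115)
E
```

```text
tool z [ 0.055 -0.066 -0.996] tilt deg 4.94 along tool x,y slope 0.068 0.053
t 14.8 q~ 0.302 r 111.4 z 0.0779 w 23.0 Ft(pull dir) -5.5 Fr 0.8 Fz -1.8 M [0.29 0.65 0.05] j6 -0.18
[[-6.5, 0.1, -0.5, np.float64(0.038), -1], [-10.9, -0.1, -0.8, np.float64(0.078), -1], [-15.3, -0.6, -1.2, np.float64(0.118), -1], [-19.7, -1.2, -1.5, np.float64(0.158), -1], [-23.0, -1.7, -1.7, np.float64(0.188), -1]]
```

Emit:
drive_tool([
  [-6.5,0,-0.4,0.038,-1],
  [-10.9,-0.1,-0.7,0.078,-1],
  [-15.3,-0.6,-1,0.118,-1],
  [-19.7,-1.1,-1.3,0.158,-1],
  [-23.0,-1.6,-1.5,0.188,-1],
])

```text
clock: 15.3
position: [0.5427, -0.1877, 0.0779]
ee_rot: [0.027, 0.978, -0.203, 0.035]
contact_force: [6.6, -2.3, -2.7]
width: 0.0231
```

```bash
python3 - <<'E'
from h import *
tilt();rows([.54,.57,.6,.62,.62],z=.078,r=.1115)
E
```

```text
tool z [ 0.058 -0.067 -0.996] tilt deg 5.09 along tool x,y slope 0.08 0.038
t 15.3 q~ 0.494 r 111.1 z 0.0779 w 23.1 Ft(pull dir) -7.0 Fr -0.3 Fz -2.7 M [ 0.42  0.74 -0.  ] j6 0.01
[[-5.1, 0.4, -0.5, np.float64(0.029), -1], [-8.5, 0.2, -0.7, np.float64(0.059), -1], [-11.8, -0.0, -1.0, np.float64(0.089), -1], [-14.0, -0.2, -1.2, np.float64(0.109), -1], [-14.0, -0.2, -1.2, np.float64(0.109), -1]]
```

Emit:
drive_tool([
  [-5.1,0.1,-0.4,0.029,-1],
  [-8.5,0,-0.7,0.06,-1],
  [-11.8,-0.1,-0.9,0.09,-1],
  [-13.5,-0.3,-1,0.1,-1],
  [-13.5,-0.3,-1,0.1,-1],
])

```text
clock: 15.8
position: [0.532, -0.1824, 0.078]
ee_rot: [0.025, 0.967, -0.252, 0.038]
contact_force: [6.5, -3.6, -4.7]
width: 0.0232
```

```bash
python3 - <<'E'
from h import *
tilt();rows([.6,.61,.62],z=.078,r=.111)
i=manip.get_image("top")[140:260,370:450];cv2.imwrite("pics/c3.png",cv2.resize(i,None,fx=5,fy=5,interpolation=cv2.INTER_CUBIC))
rows([.6,.61,.62],z=.078,r=.111)
E
```

```text
tool z [ 0.061 -0.067 -0.996] tilt deg 5.23 along tool x,y slope 0.086 0.029
t 15.8 q~ 0.601 r 110.9 z 0.078 w 23.2 Ft(pull dir) -7.4 Fr 0.1 Fz -4.7 M [0.34 0.76 0.07] j6 0.11
[[0.1, 0.1, -0.0, np.float64(-0.012), -1], [-1.0, 0.1, -0.1, np.float64(-0.002), -1], [-2.1, 0.1, -0.2, np.float64(0.008), -1]]
t 15.85 q~ 0.6 r 110.9 z 0.078 w 23.0 Ft(pull dir) -8.0 Fr -0.5 Fz -4.4 M [0.31 0.76 0.03] j6 0.11
[[-0.0, 0.1, -0.0, np.float64(-0.012), -1], [-1.1, 0.1, -0.1, np.float64(-0.002), -1], [-2.2, 0.1, -0.2, np.float64(0.008), -1]]
```

View pics/c3.png

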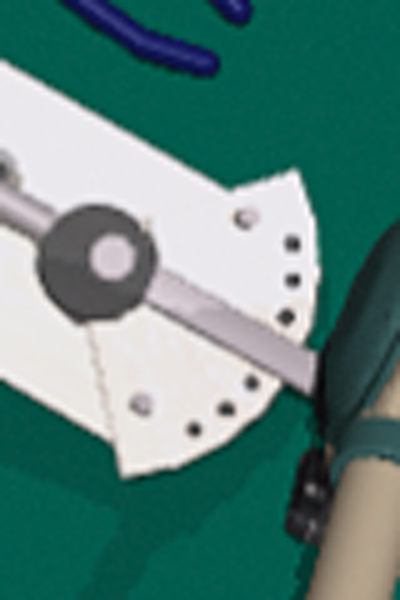

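Three dimples (rest, 1, 2) lie behind the lever and three (4, 5, 6) ahead, so it covers the third click. I'll measure the lever's angle from its edges.

```bash
python3 - <<'E'
from h import *
C=lambda x,y:(370+x/5,140+y/5)
for e in(((165,266),(316,354)),((152,301),(308,394))):
    a,b=[atz("top",C(*p),.062)[:2] for p in e]; d=b-a; print(YW-.941-np.arctan2(d[1],d[0]), [ (b-PV)@np.array([-np.sin(np.arctan2(d[1],d[0])),np.cos(np.arctan2(d[1],d[0]))])*1000])
mid=(atz("top",C(316,354),.062)+atz("top",C(310,394),.062))[:2]/2-PV;print("mid q",YW-.941-np.arctan2(mid[1],mid[0]))
for q in(.55,.6,.65):
    a=YW-.941-q;p=[*(PV+.09*np.array([np.cos(a),np.sin(a)])),.062];u=proj("top",p);print(q,(u-[370,140])*5)
s=manip.get_state();print("qd",s["qd"].round(4))
rows([.605],z=.078)
E
```

```text
0.6287713251872402 [np.float64(7.681022136135964)]
0.6383594122717211 [np.float64(-7.283795108537285)]
mid q 0.6294225068457902
0.55 [309.59790936 351.94313359]
0.6 [304.70315389 361.69562431]
0.65 [299.3197686  371.18975272]
qd [-0.      0.0026 -0.0016  0.0009  0.0029 -0.0007]
t 15.85 q~ 0.6 r 110.9 z 0.078 w 23.0 Ft(pull dir) -8.0 Fr -0.5 Fz -4.4 M [0.31 0.76 0.03] j6 0.11
[[-0.6, -0.9, -0.1, np.float64(-0.007), -1]]
```

```bash
python3 - <<'E'
import cv2
i=cv2.imread("pics/rest.png")
cv2.imwrite("pics/restc.png",cv2.resize(i[210:330,330:500],None,fx=4,fy=4,interpolation=cv2.INTER_CUBIC))
E
```

```text
(no output)
```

View pics/restc.png

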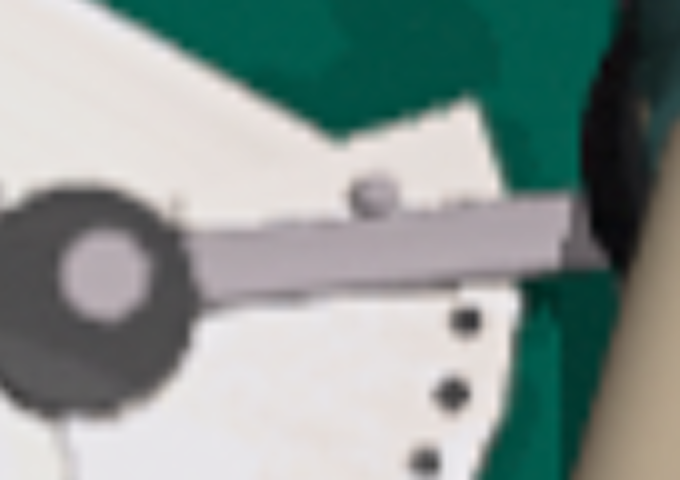

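```bash
python3 - <<'E'
from h import *
C=lambda x,y:(250+(330+x/4)/2.5,80+(210+y/4)/2.5)
for e in(((200,230),(575,193)),((205,304),(560,270))):
    a,b=[atz("top",C(*p),.062)[:2] for p in e]; d=b-a; print(YW-.941-np.arctan2(d[1],d[0]))
mid=(atz("top",C(560,194),.062)+atz("top",C(560,270),.062))[:2]/2-PV;print("mid q",YW-.941-np.arctan2(mid[1],mid[0]))
E
```

```text
-0.0012897940369274163
0.0019224880691366408
mid q 0.009004657191598264
```

Tilt-corrected pose, force and picture together put the lever at about 0.61–0.62. I'll ease back about 1 mm to centre it in the click, then hold.

Emit:
drive_tool([
  [-1.2,0,0.2,0,-1],
  [-0.8,0,0.2,0,-1],
  [-0.5,0,0.2,0,-1],
  [-0.5,0,0.2,0,-1],
  [-0.5,0,0.2,0,-1],
])

```text
clock: 16.35
position: [0.5332, -0.1831, 0.078]
ee_rot: [0.025, 0.967, -0.252, 0.04]
contact_force: [5.2, -3.6, -3.5]
width: 0.0231
```

```bash
python3 - <<'E'
from h import *
tilt();
i=manip.get_image("top");cv2.imwrite("pics/c4.png",cv2.resize(i[140:260,370:450],None,fx=5,fy=5,interpolation=cv2.INTER_CUBIC))
cv2.imwrite("pics/c4w.png",cv2.resize(i[80:320,250:570],None,fx=2.5,fy=2.5))
for k in range(5): rows([.6],z=.078,r=.111); manip.get_image("top")
E
```

```text
tool z [ 0.064 -0.069 -0.996] tilt deg 5.37 along tool x,y slope 0.089 0.029
t 16.4 q~ 0.589 r 110.9 z 0.078 w 22.9 Ft(pull dir) -7.3 Fr 1.0 Fz -3.0 M [0.23 1.01 0.04] j6 0.11
[[-1.2, 0.1, -0.1, np.float64(-0.011), -1]]
t 16.45 q~ 0.589 r 110.9 z 0.078 w 23.0 Ft(pull dir) -6.2 Fr 1.9 Fz -3.4 M [0.26 0.97 0.02] j6 0.11
[[-1.2, 0.1, -0.1, np.float64(-0.011), -1]]
t 16.5 q~ 0.589 r 110.9 z 0.078 w 23.4 Ft(pull dir) -7.3 Fr 1.3 Fz -2.4 M [0.24 0.98 0.02] j6 0.11
[[-1.2, 0.1, -0.1, np.float64(-0.011), -1]]
t 16.55 q~ 0.589 r 110.9 z 0.078 w 23.5 Ft(pull dir) -8.1 Fr 1.1 Fz -3.5 M [0.25 1.04 0.02] j6 0.11
[[-1.2, 0.1, -0.1, np.float64(-0.011), -1]]
t 16.6 q~ 0.589 r 110.9 z 0.078 w 23.0 Ft(pull dir) -6.7 Fr 1.9 Fz -3.2 M [ 0.24  0.94 -0.01] j6 0.11
[[-1.2, 0.1, -0.1, np.float64(-0.011), -1]]
```

View pics/c4.png

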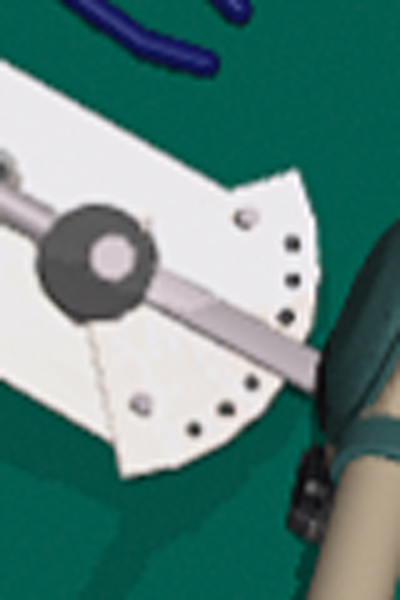

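View pics/c4w.png

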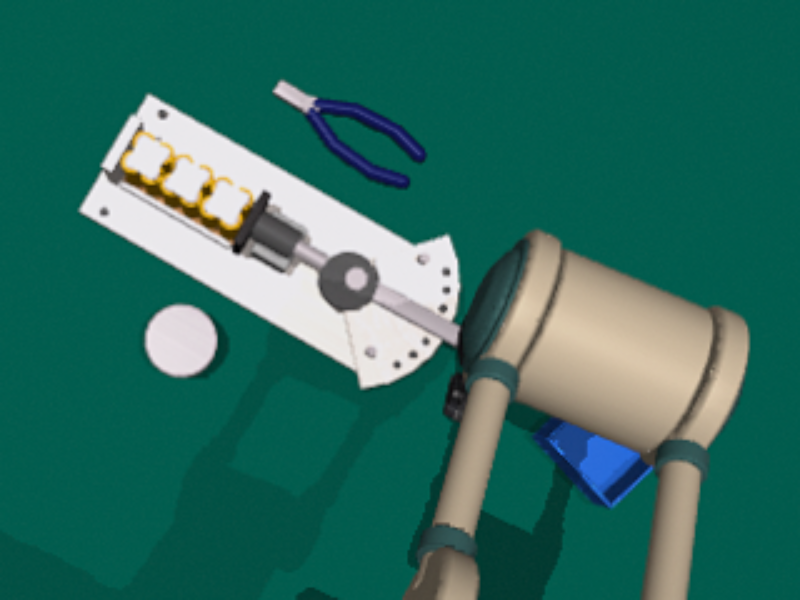

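```bash
python3 -c "
from h import *
rows([.6]); print(manip.sign_off()); rows([.6])"
```

```text
t 16.65 q~ 0.589 r 110.9 z 0.078 w 22.9 Ft(pull dir) -7.4 Fr 1.2 Fz -3.5 M [0.22 0.96 0.04] j6 0.11
[[-1.3, -0.9, 0.8, np.float64(-0.011), -1]]
the job is handed in; nothing more can be done
None
the job is handed in; nothing more can be done
```

The job is done and handed in at 16.7 s. The fingers are still on the knob, holding the lever still in the third click.

- **Bedding:** I pulled the lever to its end stop, where the force rose to about 34 N with no more motion at about 1.26 rad. I then eased it back over about 6 s, with the fingers closed on the knob throughout. At rest the force reversed to +11 N against the stop, and the top view showed the lever over its rest dimple.
- **Third click:** I pulled again from rest through three clicks. I slightly overshot to about 0.61–0.62 rad and eased back about 1 mm.
- **Last checks:** The pose reads 0.589 rad raw, or about 0.605 corrected for gripper tilt. The pull averages about 7 N, which is what the spring alone gives in that click. Over the last 0.25 s the lever did not move. The lever lies over the third click dimple, and the pack, spool and pliers look unmoved in the top view. The bin is partly hidden by the arm, but what shows has not moved.

Two checks disagreed or drifted:
- **Lever angle:** Before the 1 mm correction, the lever's edges in the picture gave about 0.63 rad, against about 0.61 from pose and force. I did not measure the edges again afterwards.
- **Gripper tilt:** The gripper had tilted about 5° by the end, because each move starts from the sagging pose. The grip stayed firm.

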